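# Pour soap nuts through the funnel into the jar

### The job

Pour the two soap nuts out of the copper-coloured scoop through the yellow funnel so that both drop right down into the narrow jar beneath it. Carry them in the scoop rather than picking them out, leave the jar standing where it is, and set the emptied scoop down again the right way up on the table.

Things in the scene. Friction and masses are not known exactly. Their poses are not given: they have to be found in the camera images.
- scoop: Copper-coloured scoop (not the grey one), mm. Origin: centre of pan underside; x to the open pouring front, z up. Pan x -40 to 40, 72 wide; sides 42 high, back 60. Floor rises 10 deg to the front lip (x 40, z 19): level, nuts stay at the back; tipped front-down 40-50 deg they roll out. Handle: wooden bar x -42 to -127, 14 wide (y), 22 high, centre z 49; grip from above at x -80.
- jar: Narrow clear jar with a yellow funnel fixed in its mouth, one loose 700 g piece (the corked jar is not wanted). Origin: centre of underside, z up, round. Foot 84 mm across; tube 54 outside, 48 inside, inner floor z 11, top z 100. Funnel stem 41 inside, lower end z 88; cone widens from z 102 to the mouth, 124 across (118 inside) at z 150, the top.
- nut_a: Dark brown soap nut, a hard lump 27 mm long and 23 mm thick, 12 g, lying in the copper scoop at the start. Origin: centre of its round main lobe (23 mm across).
- nut_b: The second soap nut, the same as nut_a, in the same scoop.
Mind the look-alikes: they are no part of the job. Leave any purple look-alike of the scoop alone.

How it is judged:
By the outcome, as a careful person would: the job done as asked, in the order asked, and still so for the second after the job is handed in, with the robot touching nothing.
It also fails if it takes over 54 s, if anything falls off the work surface, if the arm or the gripper's body presses on something with over 40 N, if the wrist force passes 120 N, or if a joint passes its speed limit or range.

### The arm

A 6-joint arm with a two-finger parallel gripper is mounted at the origin on the work surface. World frame = base frame: x ahead of the robot, y to its left, z up, the work surface at z = 0. Lengths are in m, angles in rad, forces in N, time in s.
With the tool pointing down it reaches from about 0.275 to 0.825 m from the base axis. Payload 4.9 kg.
Tool frame: the origin (TCP) lies midway between the tips of the shut fingers; the grasp point (between the pads) lies 19 mm behind it (manip.grasp_offset is the distance from the TCP to the grasp point, in m); z points along the fingers, y is the line along which they close (so a half turn about z gives the same grasp; the last joint's range is limited). The gripper opens to 85 mm and grips with 20 to 120 N. Pads are 22 mm wide; open, the fingers measure 114 mm over their backs; the gripper's body (76 mm by 85 mm) begins 54 mm behind the grasp point. The pads swing forward as they close: fully open they stand 13 mm farther back than shut.
Start: joints at [-1.435, 0.326, -0.193, 1.052, 0, 1.437], TCP at [0.147, -0.53, 0.231] pointing down, gripper open.
Joint ranges: [-2.65, 2.65], [-0.97, 1.79], [-1.3, 1.35], [-1.93, 2.1], [-1.47, 1.37], [-3.14, 3.14]. Speed limits (rad/s): [2.57, 2.57, 3.14, 3.14, 3.14, 3.14].

### API

Orientations are given as a unit quaternion [x, y, z, w].
In Python, from workcell import manip gives the robot as it stands.
- The arm moves only by the tool servo_tool, never from a script. Its argument "deltas" is a list of rows, each a list of 4 numbers: the shift along the tool's x, y, z in units of 0.03 m (1.0 is 0.03 m), then the turn about the tool's z in units of 10 degrees (1.0 is 10 degrees). In form: [[dx, dy, dz, roll], ...]. A call has 1 to 20 rows; each row shifts and turns the commanded pose from where the row before left it, along the tool's axes as they then stand; what a row does not reach is not made up. A row lasts 1/8 s, in which the tool goes at most 62.5 mm and 10.7 degrees, less where a joint would pass 70% of its speed; a pose out of reach is approached as far as the arm can. A call with a number of a shift or a turn outside -1 to 1 is refused whole. A call with a gripper value outside its range is refused whole. "hand" is the opening, from 0 (shut) to 1 (fully open), set as the call begins (left out, the last holds). The fingers move at their own pace and stop on an object; "newtons" is the grip in N (left out, the last holds). Time passes only in rows, so rows that do not move let the fingers close. It gives the time, the measured TCP pose, the force, the opening and the grip force at its end, in the units of the state.
- manip.get_state(): the state, without advancing time (a new reading comes with each control period).
- manip.read_camera(name): name is "scene" or "top" or "wrist"; returns (picture, depth): 400x640x3 uint8, red, green, blue; 400x640 float32, m along the optical axis (not along the pixel's ray), 0 where there is no reading.
- manip.camera_params(name): a dict with "vertical_fov" (degrees; the focal length in pixels is half the picture's height over the tangent of half this angle, whatever the lens; pixels are square), "cx", "cy" (the principal point, pixels), "rvec" (rotation vector, rad) and "tvec" (3), from world to camera coordinates, as OpenCV has them; the wrist camera has in their place "hand_eye" (4x4, takes a point from camera to tool coordinates, whose origin is the TCP and whose axes are the flange's). Camera axes: x right, y down, z forward; pixel columns grow to the right and rows downward; lengths in m; the calibration is good to about 2 mm. A picture is of the moment at which its call begins: read the wrist's pose just before it. camera_params takes no time and is no camera call.
- manip.sign_off(): hands the job in; it is judged then, once.
The state is a dict: "time_s": time; "joints": joint angles; "dq": joint speeds; "effort": joint torques, N m; "tool_pos": TCP position; "ee_rot": TCP orientation; "ft_force": force on the tool from outside, world axes, zero at the start; "torque": the same for the moment, N m; "gripper_width": opening from 0.0 (shut) to 1.0 (fully open); "gripper_force": force on a finger pad.
Only numpy, scipy, OpenCV 4.12 (cv2) and the standard library are available. Lean on these libraries where they do the work, as an engineer would, in place of code of your own. Each camera call takes 0.05 s, during which the arm holds its last target. There are 200 camera calls.

## Working session

There is one attempt and no reset: what is moved stays moved. The work goes in short steps, Python scripts to look and compute and a tool call to move; the robot and the scene stay as the last step left them, time stands still between calls to the robot, and variables do not carry over. Pictures are saved under pics/ and viewed, at most 10 in all, crops included, and the job is handed in when it is done.

Besides the shell and the picture viewer there is one more tool, called in YAML: its name, and indented under it one key for each argument. servo_tool: Moves the arm, as the interface text tells. Its arguments: {"type":"object","properties":{"deltas":{"type":"array","items":{"type":"array","items":{"type":"number","minimum":-1,"maximum":1}}},"hand":{"type":"number"},"newtons":{"type":"number"}},"required":["deltas"]}

```bash
mkdir -p pics; ls
cat > h.py <<'E'
import numpy as np, cv2
from workcell import manip
from scipy.spatial.transform import Rotation as R
def shot(n,fn=None):
    s=manip.get_state(); im,d=manip.read_camera(n); p=manip.camera_params(n)
    if fn: cv2.imwrite('pics/'+fn,im[:,:,::-1])
    f=200/np.tan(np.radians(p['vertical_fov'])/2)
    if 'hand_eye' in p:
        T=np.eye(4);T[:3,:3]=R.from_quat(s['ee_rot']).as_matrix();T[:3,3]=s['tool_pos'];T=T@np.array(p['hand_eye'])
    else:
        r=cv2.Rodrigues(np.array(p['rvec'],float))[0];T=np.eye(4);T[:3,:3]=r.T;T[:3,3]=-r.T@np.array(p['tvec']).ravel()
    v,u=np.mgrid[:400,:640]
    ray=np.stack([(u-p['cx'])/f,(v-p['cy'])/f,np.ones_like(d)],-1)
    P=(ray*d[...,None])@T[:3,:3].T+T[:3,3]; P[d==0]=np.nan
    return im,d,P,T,ray@T[:3,:3].T
E
python3 - <<'E'
from h import *
im,d,P,T,r=shot('top','t1.png'); np.save('P.npy',P)
im,d,P,T,r=shot('scene','s1.png'); np.save('Ps.npy',P)
print(manip.get_state(),manip.camera_params('top'),manip.grasp_offset)
E
```

```text
pics
{'time_s': 0.1, 'joints': array([-1.43517247e+00,  3.26845838e-01, -1.93453754e-01,  1.05200696e+00,
       -1.17487401e-05,  1.43661362e+00]), 'dq': array([-0.00129071, -0.00102855,  0.00196044,  0.00082914, -0.00105476,
        0.00061259]), 'effort': array([ 1.91142426e-03, -4.44238508e+01,  2.63038713e+01,  7.86560064e-03,
       -6.36173226e-06,  7.26131049e-06]), 'tool_pos': array([ 0.14654748, -0.52959203,  0.23060461]), 'ee_rot': array([ 9.90914061e-01,  1.34494437e-01, -6.41848098e-06, -7.55106919e-04]), 'ft_force': array([-0.01729403,  0.77277168,  0.78497743]), 'torque': array([0.01760397, 0.03474743, 0.00409932]), 'gripper_force': 0.0, 'gripper_width': 1.0000056082962265} {'vertical_fov': 55.77903810922161, 'cx': 318.77832134838457, 'cy': 196.85709771321518, 'rvec': array([ 2.15802577, -2.20104241,  0.12449968]), 'tvec': array([-0.19796931,  0.49272718,  1.08697574])} 0.0187
```

View pics/t1.png

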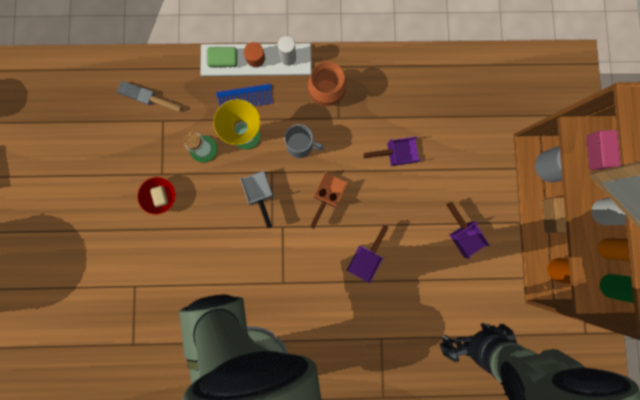

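View pics/s1.png

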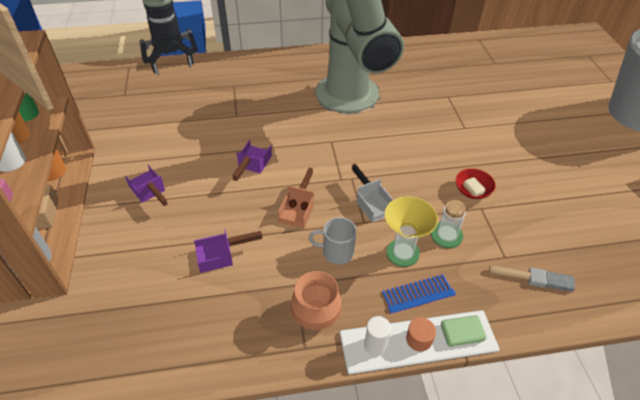

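The top view shows the copper scoop at about (331,190), with its two nuts at (322,193) and (333,197) and its handle running to (315,225). The funnel is at (238,122), the grey scoop is at (257,187), and the mug at (300,140) is close to the scoop's front. Next I measure the positions.

Run:
```python
from h import *
im=cv2.imread('pics/t1.png');hsv=cv2.cvtColor(im,cv2.COLOR_BGR2HSV);P=np.load('P.npy')
def sub(x0,x1,y0,y1):
    m=np.zeros((400,640),bool);m[y0:y1,x0:x1]=1;return m
# funnel rim: yellow, top
Y=(abs(hsv[...,0].astype(int)-28)<7)&(hsv[...,1]>180)&sub(205,270,90,155)
rim=Y&(P[...,2]>.142)&(P[...,2]<.16)
p=P[rim];(c,rad)=cv2.minEnclosingCircle(p[:,:2].astype(np.float32)[:,None]);print('funnel',c,rad,len(p),np.nanmax(p[:,2]))
S=sub(300,352,165,232)&(P[...,2]>.008)
for lo,hi in((.008,.03),(.03,.045),(.045,.075)):
    m=S&(P[...,2]>lo)&(P[...,2]<hi);q=P[m];print(lo,len(q),q.mean(0),q.min(0),q.max(0))
# handle: pixels between z .045-.075 on row>207
m=S&(P[...,2]>.04)&sub(305,330,204,232);q=P[m]
vx,vy,x,y=cv2.fitLine(q[:,:2].astype(np.float32),2,0,.01,.01).ravel()
a=np.array([vx,vy]); t=(q[:,:2]-[x,y])@a
print('handle dir',a,'centre',x,y,'ends',[x,y]+a*t.min(),[x,y]+a*t.max(),len(q),q[:,2].max())
m=S&(P[...,2]>.012);q=P[m][:,:2].astype(np.float32);print('box',cv2.minAreaRect(q))
pm=S&~sub(300,352,205,232);q=P[pm][:,:2].astype(np.float32);print('pan',cv2.minAreaRect(q))
# neighbours: mug, others
for n,b in dict(mug=(280,325,120,160),grey=(240,275,168,230),pot=(305,350,60,105),cork=(185,218,130,165)).items():
    q=P[sub(*b)&(P[...,2]>.015)];print(n,q.min(0).round(3),q.max(0).round(3))
cv2.imwrite('pics/c1.png',cv2.resize(im[160:235,290:365],None,fx=7,fy=7,interpolation=2))
```

```text
funnel (0.68207848072052, 0.009819154627621174) 0.06183800473809242 418 0.15657599256301813
0.008 489 [ 0.51830292 -0.24314645  0.0163116 ] [ 0.46180954 -0.28905659  0.00817543] [ 0.58543165 -0.19068649  0.02984799]
0.03 101 [ 0.50303164 -0.23677172  0.0372379 ] [ 0.45957862 -0.29052341  0.03016563] [ 0.56281808 -0.19369088  0.04499645]
0.045 191 [ 0.44752559 -0.20827082  0.05894043] [ 0.39999943 -0.28713104  0.04506211] [ 0.53569859 -0.18049967  0.06686206]
handle dir [ 0.8863451  -0.46302524] centre 0.43294737 -0.20081836 ends [ 0.39998966 -0.18360131] [ 0.46733756 -0.21878374] 130 0.06686206237341996
box ((0.47428610920906067, -0.22141548991203308), (0.07147692143917084, 0.16672515869140625), 62.69326400756836)
pan ((0.525955319404602, -0.24809163808822632), (0.07147692143917084, 0.14328251779079437), 62.69326400756836)
mug [ 0.611 -0.222  0.016] [ 0.691 -0.112  0.094]
grey [ 0.403 -0.07   0.015] [0.571 0.021 0.065]
pot [ 0.761 -0.292  0.015] [ 0.914 -0.174  0.112]
cork [0.618 0.06  0.015] [0.668 0.161 0.155]
```

View pics/c1.png

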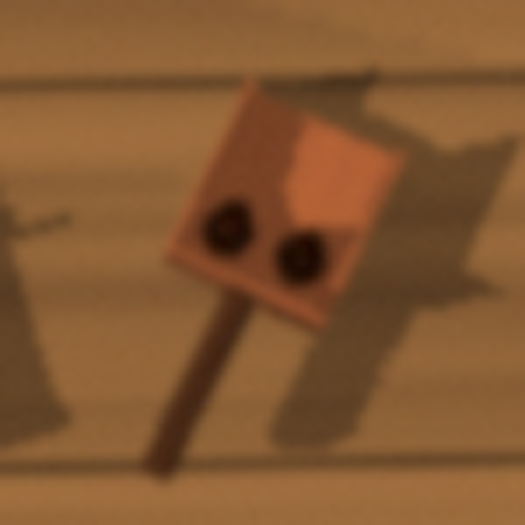

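The scoop heading is about -27.4°, with the grip point near (0.442,-0.205). The funnel centre is at (0.682,0.010). Because j6 is limited, I'll use the half-turn grasp, with tool x at yaw 152.7°.

servo_tool:
  deltas:
    - [0.95, -0.6, 0, 0]
    - [0.95, -0.6, 0, 0]
    - [0.95, -0.6, 0, 0]
    - [0.95, -0.6, 0, 0]
    - [0.95, -0.6, 0, 0]
    - [0.95, -0.6, 0, 0]
    - [0.95, -0.6, 0, 0]
    - [0.95, -0.6, 0, 0]
    - [0.95, -0.6, 0, 0]
    - [0.95, -0.6, 0, 0]
    - [0.95, -0.6, 0, 0]
    - [0.95, -0.6, 0, 0]
    - [0.95, -0.6, 0, 0]
  hand: 1

```text
time_s: 1.72
tool_pos: [0.4418, -0.2048, 0.231]
ee_rot: [0.991, 0.134, -0.0, -0.0]
ft_force: [-0.1, -0.4, -0.0]
gripper_width: 1.0
gripper_force: 0.0
```

servo_tool:
  deltas:
    - [0, 0, 0, -1]
    - [0, 0, 0, -1]
    - [0, 0, 0, -1]
    - [0, 0, 0, -1]
    - [0, 0, 0, -1]
    - [0, 0, 0, -1]
    - [0, 0, 0.3, -1]
    - [0, 0, 0.3, -1]
    - [0, 0, 0.3, -1]
    - [0, 0, 0.3, -1]
    - [0, 0, 0.3, -1]
    - [0, 0, 0.3, -1]
    - [0, 0, 0.3, -1]
    - [0, 0, 0, -0.72]
    - [0, 0, 0, 0]

```text
time_s: 3.6
tool_pos: [0.441, -0.2056, 0.1679]
ee_rot: [0.237, 0.971, 0.0, -0.0]
ft_force: [0.1, -0.2, -1.1]
gripper_width: 0.997
gripper_force: 0.0
```

Run:
```python
from h import *
im,d,P,T,r=shot('wrist','w1.png')
s=manip.get_state(); M=R.from_quat(s['ee_rot']).as_matrix()
Z=P[...,2]; rel=(P-s['tool_pos'])@M
m=(Z>.05)&(Z<.068)&(abs(rel[...,1])<.03)&(rel[...,0]>-.03)&(rel[...,0]<.06)
q=rel[m];print(m.sum(),q.min(0),q.max(0))
print(cv2.minAreaRect(q[:,:2].astype(np.float32)),np.median(q[:,2]))
```

```text
1871 [-0.0299534  -0.00691176  0.10594204] [0.04969837 0.00778421 0.11781705]
((0.00984407588839531, 0.0004213065840303898), (0.014020133763551712, 0.07969602942466736), 89.18412017822266) 0.10847852013875435
```

View pics/w1.png

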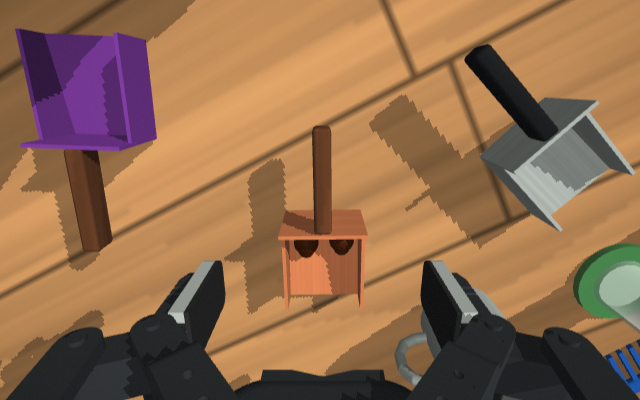

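The wrist view shows the handle centred between the fingers (tail at (321,128), back of the pan at (322,235)) and both nuts at the back of the pan. The grasp is within 3 mm, so I descend and grip.

servo_tool:
  deltas:
    - [0.08, 0.01, 0.9, 0]
    - [0, 0, 0.9, 0]
    - [0, 0, 0.9, 0]
    - [0, 0, 0.9, 0]
    - [0, 0, 0.8, 0]
    - [0, 0, 0.2, 0]

```text
time_s: 4.4
tool_pos: [0.4384, -0.2038, 0.0291]
ee_rot: [0.237, 0.971, 0.0, -0.001]
ft_force: [0.1, -0.6, -0.0]
gripper_width: 1.0
gripper_force: 0.0
```

servo_tool:
  deltas:
    - [0, 0, 0, 0]
    - [0, 0, 0, 0]
    - [0, 0, 0, 0]
    - [0, 0, 0, 0]
    - [0, 0, 0, 0]
    - [0, 0, 0, 0]
  hand: 0
  newtons: 90

```text
time_s: 5.15
tool_pos: [0.4397, -0.2047, 0.031]
ee_rot: [0.236, 0.972, -0.0, 0.001]
ft_force: [-1.4, 0.6, 5.0]
gripper_width: 0.151
gripper_force: 87.6
```

servo_tool:
  deltas:
    - [0, 0, -0.3, 0]
    - [0, 0, -0.3, 0]
    - [0, 0, 0, 0]
    - [0, 0, 0, 0]

```text
time_s: 5.65
tool_pos: [0.4393, -0.2044, 0.0483]
ee_rot: [0.236, 0.972, -0.0, 0.0]
ft_force: [-0.4, 0.8, -2.7]
gripper_width: 0.149
gripper_force: 87.7
```

Run:
```python
from h import *
im,d,P,T,r=shot('wrist','w2.png')
s=manip.get_state();print(s['tool_pos'],s['ft_force'],s['gripper_width'],s['gripper_force'])
```

```text
[ 0.43917193 -0.20437987  0.04814928] [ 1.24123542  0.09980253 -2.35211508] 0.14534767535445392 87.74352192878723
```

View pics/w2.png

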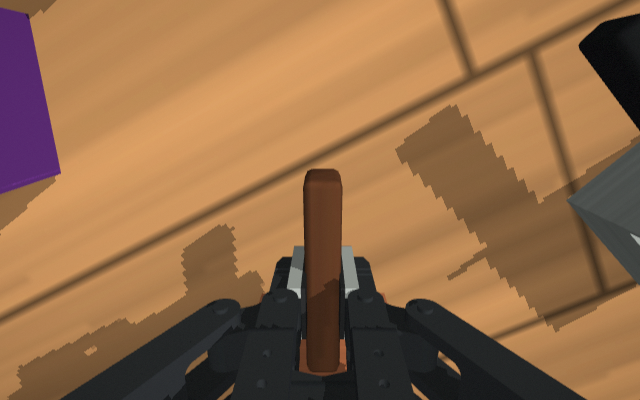

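The handle is held between the pads, with its tail at (322,172). I add a tilt measurement and then loosen the grip this close to the table. There the sag can only be about 8°, so this shows safely whether gravity pivots the scoop in the pads.

```bash
cat >> h.py <<'E'
def tilt(fn=None):
    s=manip.get_state(); im,d,P,T,r=shot('wrist',fn)
    M=R.from_quat(s['ee_rot']).as_matrix(); q=(P-s['tool_pos'])@M
    m=(abs(q[...,1])<.005)&(q[...,0]>.014)&(q[...,0]<.055)&(q[...,2]>-.1)&(q[...,2]<.015)
    p=q[m]; c=np.polyfit(p[:,0],p[:,2],1)
    print('n',len(p),'xmax',p[:,0].max().round(4),'front-down deg',np.degrees(np.arctan(c[0])).round(1)*-1,'top z at x=0',c[1].round(4),'pos',s['tool_pos'].round(4),'F',s['ft_force'].round(2),'grip',round(s['gripper_force'],1),round(s['gripper_width'],3),'t',s['time_s'])
E
python3 -c "
from h import *
tilt()"
```

```text
n 2752 xmax 0.0483 front-down deg -8.5 top z at x=0 -0.0327 pos [ 0.4392 -0.2044  0.0481] F [ 1.24  0.1  -2.35] grip 87.7 0.145 t 5.7
```

servo_tool:
  deltas:
    - [0, 0, 0, 0]
    - [0, 0, 0, 0]
    - [0, 0, 0, 0]
    - [0, 0, 0, 0]
  newtons: 20

```text
time_s: 6.25
tool_pos: [0.4393, -0.2045, 0.0483]
ee_rot: [0.236, 0.972, -0.0, 0.0]
ft_force: [0.0, -0.2, -1.5]
gripper_width: 0.147
gripper_force: 87.7
```

```bash
python3 -c "
from h import *
tilt()"
```

```text
n 2751 xmax 0.0482 front-down deg -8.6 top z at x=0 -0.0327 pos [ 0.4393 -0.2045  0.0483] F [ 0.03 -0.17 -1.46] grip 87.7 0.147 t 6.25
```

```bash
sed -i "s/q\[...,0\]<.055/q[...,0]<.040/" h.py; python3 -c "
from h import *
tilt()"
```

```text
n 1781 xmax 0.04 front-down deg 0.3 top z at x=0 -0.0287 pos [ 0.4394 -0.2045  0.0483] F [-0.16  0.62 -2.1 ] grip 87.8 0.15 t 6.3
```

servo_tool:
  deltas:
    - [0, 0, 0, 0]
    - [0, 0, 0, 0]
    - [0, 0, 0, 0]
    - [0, 0, 0, 0]
  newtons: 20
  hand: 0

```text
time_s: 6.85
tool_pos: [0.4393, -0.2044, 0.0483]
ee_rot: [0.236, 0.972, -0.0, -0.0]
ft_force: [-0.3, 0.3, -2.0]
gripper_width: 0.146
gripper_force: 87.7
```

```bash
python3 -c "
from h import *
tilt()"
```

```text
n 1797 xmax 0.04 front-down deg 0.2 top z at x=0 -0.0287 pos [ 0.4393 -0.2044  0.0483] F [-0.25  0.29 -2.04] grip 87.7 0.146 t 6.85
```

The scoop is level (0.2°). The grip did not drop below 87.7 N, so I try changing the opening together with the force.

servo_tool:
  deltas:
    - [0, 0, 0, 0]
    - [0, 0, 0, 0]
    - [0, 0, 0, 0]
  newtons: 20
  hand: 0.1

```text
time_s: 7.28
tool_pos: [0.4393, -0.2044, 0.0483]
ee_rot: [0.236, 0.972, 0.0, -0.0]
ft_force: [0.5, -0.2, -1.3]
gripper_width: 0.144
gripper_force: 87.7
```

```bash
python3 -c "
from h import *
tilt()"
```

```text
n 1794 xmax 0.04 front-down deg 0.3 top z at x=0 -0.0287 pos [ 0.4393 -0.2044  0.0483] F [ 0.48 -0.16 -1.32] grip 87.7 0.144 t 7.275
```

servo_tool:
  deltas:
    - [0, 0, 0.3, 0]
    - [0, 0, 0.28, 0]
    - [0, 0, 0, 0]

```text
time_s: 7.7
tool_pos: [0.439, -0.2042, 0.0305]
ee_rot: [0.236, 0.972, 0.0, -0.0]
ft_force: [-0.2, 1.4, -0.5]
gripper_width: 0.151
gripper_force: 88.8
```

servo_tool:
  deltas:
    - [0, 0, 0, 0]
    - [0, 0, 0, 0]
  hand: 0.25
  newtons: 20

```text
time_s: 7.95
tool_pos: [0.4395, -0.2045, 0.0307]
ee_rot: [0.236, 0.972, -0.0, 0.0]
ft_force: [0.6, 1.0, -0.1]
gripper_width: 0.249
gripper_force: 0.0
```

servo_tool:
  deltas:
    - [0, 0, 0, 0]
    - [0, 0, 0, 0]
    - [0, 0, 0, 0]
  hand: 0
  newtons: 20

```text
time_s: 8.32
tool_pos: [0.4394, -0.2045, 0.0308]
ee_rot: [0.236, 0.972, -0.0, 0.0]
ft_force: [0.7, 0.4, -1.2]
gripper_width: 0.16
gripper_force: 24.7
```

servo_tool:
  deltas:
    - [0, 0, -0.3, 0]
    - [0, 0, -0.3, 0]
    - [0, 0, 0, 0]
    - [0, 0, 0, 0]

```text
time_s: 8.82
tool_pos: [0.4394, -0.2045, 0.049]
ee_rot: [0.236, 0.972, -0.0, 0.0]
ft_force: [-0.5, -0.2, -1.8]
gripper_width: 0.16
gripper_force: 24.5
```

```bash
python3 -c "
from h import *
tilt()"
```

```text
n 1791 xmax 0.04 front-down deg 0.2 top z at x=0 -0.029 pos [ 0.4394 -0.2045  0.049 ] F [-0.49 -0.16 -1.84] grip 24.5 0.16 t 8.825
```

At 24.5 N it still does not sag. The contact stiffness suggests that an opening command around 0.163 gives a lighter grip.

servo_tool:
  deltas:
    - [0, 0, 0, 0]
    - [0, 0, 0, 0]
  hand: 0.163

```text
time_s: 9.12
tool_pos: [0.4394, -0.2045, 0.0488]
ee_rot: [0.236, 0.972, 0.0, -0.0]
ft_force: [0.1, 0.2, -0.0]
gripper_width: 0.162
gripper_force: 3.9
```

```bash
python3 -c "
from h import *
tilt()"
```

```text
n 1747 xmax 0.04 front-down deg 8.5 top z at x=0 -0.0282 pos [ 0.4394 -0.2045  0.0488] F [ 0.15  0.18 -0.04] grip 3.9 0.162 t 9.125
```

At 3.9 N the scoop pivots front-down in the pads without slipping out, and it was stopped by the table at 8.5°. That gives a controllable tilt. I lower it to level it, grip firmly, lift and carry it to the funnel.

servo_tool:
  deltas:
    - [0, 0, 0.2, 0]
    - [0, 0, 0.2, 0]
    - [0, 0, 0.2, 0]
    - [0, 0, 0, 0]

```text
time_s: 9.68
tool_pos: [0.4394, -0.2045, 0.0304]
ee_rot: [0.236, 0.972, 0.0, -0.0]
ft_force: [0.4, -0.3, 0.3]
gripper_width: 0.163
gripper_force: 3.9
```

servo_tool:
  deltas:
    - [0, 0, 0, 0]
    - [0, 0, 0, 0]
  hand: 0
  newtons: 70

```text
time_s: 9.93
tool_pos: [0.4394, -0.2045, 0.0308]
ee_rot: [0.236, 0.972, 0.0, -0.0]
ft_force: [0.1, -0.9, -1.6]
gripper_width: 0.152
gripper_force: 68.3
```

```bash
python3 -c "
from h import *
tilt()"
```

```text
n 1808 xmax 0.04 front-down deg -0.4 top z at x=0 -0.0289 pos [ 0.4394 -0.2045  0.0308] F [ 0.13 -0.86 -1.63] grip 68.3 0.152 t 9.925
```

servo_tool:
  deltas:
    - [0, 0, -0.3, 0]
    - [0, 0, -0.6, 0]
    - [0, 0, -0.8, 0]
    - [0, 0, -0.8, 0]
    - [0, 0, -0.8, 0]
    - [0, 0, -0.8, 0]
    - [0, 0.2, -0.8, 0]
    - [0, 0.4, -0.8, 0]
    - [0, 0.6, -0.8, 0]
    - [-0.1, 0.8, -0.6, 0]
    - [-0.2, 0.8, -0.4, 0]
    - [-0.2, 0.8, -0.33, 0]
    - [-0.2, 0.8, 0, 0]
    - [-0.2, 0.8, 0, 0]
    - [-0.2, 0.8, 0, 0]
    - [-0.2, 0.8, 0, 0]
    - [-0.2, 0.8, 0, 0]

```text
time_s: 12.1
tool_pos: [0.5842, -0.0219, 0.2664]
ee_rot: [0.236, 0.972, 0.0, 0.0]
ft_force: [0.7, -0.4, -2.1]
gripper_width: 0.15
gripper_force: 68.3
```

servo_tool:
  deltas:
    - [0, 0.8, 0, 0]
    - [0, 0.7, 0, 0]
    - [0, 0.6, 0, 0]
    - [0, 0.4, 0, 0]
    - [0, 0.2, 0, 0]
    - [0, 0, 0, 0]

```text
time_s: 12.85
tool_pos: [0.6212, 0.0494, 0.2657]
ee_rot: [0.236, 0.972, -0.0, -0.0]
ft_force: [-0.8, 0.1, -2.3]
gripper_width: 0.152
gripper_force: 68.3
```

```bash
python3 -c "
from h import *
tilt()
im,d,P,T,r=shot('scene','s2.png')
cv2.imwrite('pics/s2c.png',cv2.resize(im[100:300,300:520,::-1],None,fx=2.7,fy=2.7))
im,d,P,T,r=shot('top')
cv2.imwrite('pics/t2c.png',cv2.resize(im[60:220,180:340,::-1],None,fx=3.5,fy=3.5))
"
```

```text
n 1798 xmax 0.04 front-down deg -0.3 top z at x=0 -0.0289 pos [0.6212 0.0494 0.2657] F [-0.75  0.15 -2.28] grip 68.3 0.152 t 12.85
```

View pics/s2c.png

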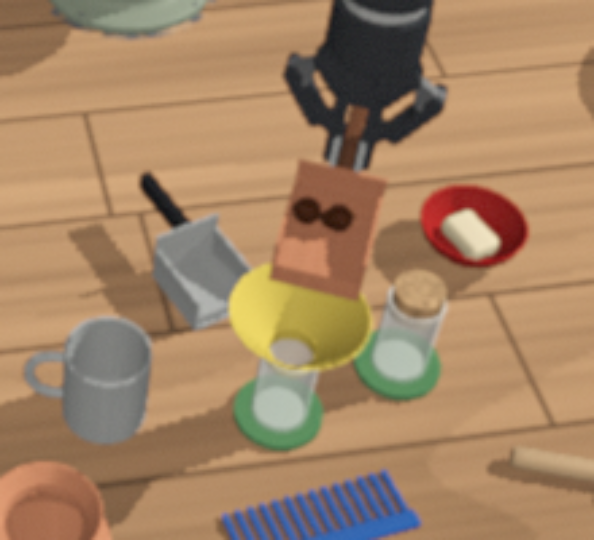

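The scene view shows the level scoop over the funnel with both nuts still inside at (305,210) and (338,217). I correct the 7 mm overshoot, then ease the grip open.

servo_tool:
  deltas:
    - [0, -0.12, 0, 0]
    - [0, -0.12, 0, 0]
    - [0, 0, 0, 0]
  hand: 0.161
  newtons: 20

```text
time_s: 13.38
tool_pos: [0.6178, 0.0424, 0.2659]
ee_rot: [0.237, 0.972, -0.0, 0.0]
ft_force: [-0.6, -0.4, -2.4]
gripper_width: 0.164
gripper_force: 12.5
```

```bash
python3 -c "
from h import *
tilt()"
```

```text
n 1800 xmax 0.04 front-down deg -0.4 top z at x=0 -0.029 pos [0.6178 0.0424 0.2659] F [-0.55 -0.41 -2.4 ] grip 12.5 0.164 t 13.375
```

servo_tool:
  deltas:
    - [0, 0, 0, 0]
  hand: 0.162

```text
time_s: 13.55
tool_pos: [0.618, 0.0429, 0.2659]
ee_rot: [0.236, 0.972, 0.0, 0.0]
ft_force: [0.1, 0.4, -1.1]
gripper_width: 0.163
gripper_force: 8.2
```

```bash
python3 -c "
from h import *
tilt()"
```

```text
n 1785 xmax 0.04 front-down deg 4.6 top z at x=0 -0.0289 pos [0.618  0.0429 0.2659] F [ 0.13  0.4  -1.13] grip 8.2 0.163 t 13.55
```

It starts pivoting at about 8 N. I let it continue.

servo_tool:
  deltas:
    - [0, 0, 0, 0]
    - [0, 0, 0, 0]
  hand: 0.162

```text
time_s: 13.85
tool_pos: [0.6178, 0.0431, 0.2657]
ee_rot: [0.236, 0.972, 0.0, -0.0]
ft_force: [0.0, 0.1, -2.4]
gripper_width: 0.163
gripper_force: 8.4
```

```bash
python3 -c "
from h import *
tilt('w5.png')
im,d,P,T,r=shot('scene','s3.png')
cv2.imwrite('pics/s3c.png',cv2.resize(im[100:300,300:520,::-1],None,fx=2.7,fy=2.7))
tilt()
"
```

```text
n 2040 xmax 0.04 front-down deg 18.0 top z at x=0 -0.0396 pos [0.6178 0.0431 0.2657] F [ 0.03  0.12 -2.43] grip 8.4 0.163 t 13.85
n 2043 xmax 0.04 front-down deg 18.3 top z at x=0 -0.0394 pos [0.6179 0.043  0.2657] F [ 0.58  0.31 -2.78] grip 8.4 0.158 t 13.95
```

View pics/s3c.png

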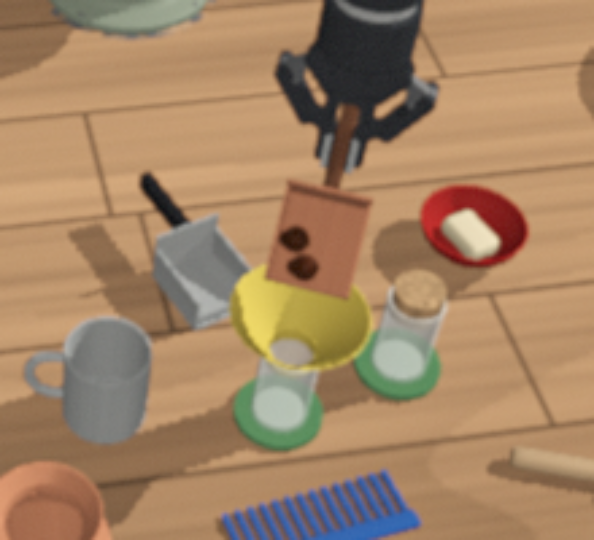

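The pan is tilted, and the nuts have rolled to mid-pan at (293,238) and (303,265). The lip is still a little beyond the funnel centre, so I back off about 12 mm while letting it tilt further.

servo_tool:
  deltas:
    - [0.4, 0, 0, 0]
    - [0, 0, 0, 0]
  hand: 0.1623

```text
time_s: 14.25
tool_pos: [0.6063, 0.0491, 0.266]
ee_rot: [0.236, 0.972, 0.0, -0.0]
ft_force: [0.6, 0.5, -1.7]
gripper_width: 0.161
gripper_force: 7.1
```

```bash
python3 -c "
from h import *
tilt()
im,d,P,T,r=shot('scene','s4.png')
cv2.imwrite('pics/s4c.png',cv2.resize(im[100:300,300:520,::-1],None,fx=2.7,fy=2.7))
"
```

```text
n 2079 xmax 0.04 front-down deg 15.5 top z at x=0 -0.0416 pos [0.6063 0.0491 0.266 ] F [ 0.64  0.52 -1.68] grip 7.1 0.161 t 14.25
```

View pics/s4c.png

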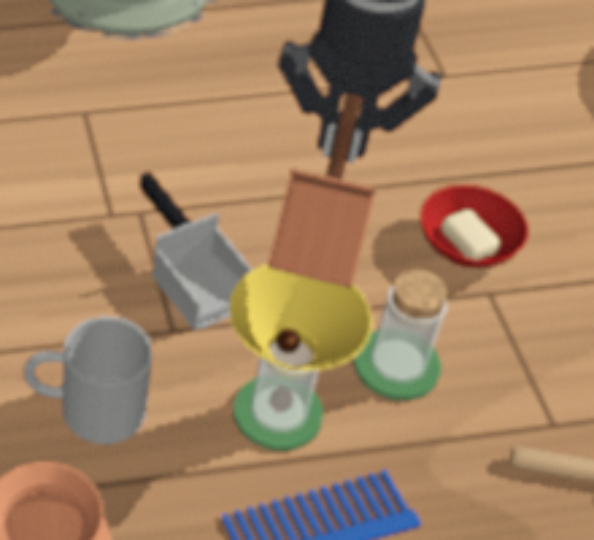

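One nut is already in the jar and the second is at the stem (288,340). I re-grip firmly, lift clear and carry the empty scoop back.

servo_tool:
  deltas:
    - [0, 0, 0, 0]
    - [0, 0, 0, 0]
    - [0, 0, -0.5, 0]
    - [0, 0, -0.7, 0]
    - [0.1, -0.3, -0.2, 0]
    - [0.1, -0.6, 0, 0]
    - [0.1, -0.9, 0, 0]
    - [0.1, -0.9, 0, 0]
    - [0.1, -0.9, 0, 0]
    - [0.1, -0.9, 0, 0]
    - [0.1, -0.9, 0, 0]
    - [0.1, -0.9, 0, 0]
    - [0.1, -0.9, 0, 0]
    - [0.1, -0.9, 0, 0]
    - [0, -0.9, 0.2, 0]
    - [0, -0.7, 0.5, 0]
    - [0, -0.4, 0.7, 0]
    - [0, -0.1, 0.7, 0]
    - [0, 0, 0.7, 0]
    - [0, 0, 0, 0]
  hand: 0
  newtons: 40

```text
time_s: 16.85
tool_pos: [0.4376, -0.209, 0.222]
ee_rot: [0.237, 0.972, 0.001, -0.002]
ft_force: [0.2, -0.2, -1.5]
gripper_width: 0.155
gripper_force: 42.1
```

```bash
python3 -c "
from h import *
tilt('w6.png')
im,d,P,T,r=shot('scene','s5.png')
cv2.imwrite('pics/s5c.png',cv2.resize(im[100:300,240:520,::-1],None,fx=2.7,fy=2.7))
"
```

```text
n 2088 xmax 0.04 front-down deg 15.7 top z at x=0 -0.0415 pos [ 0.4376 -0.209   0.222 ] F [ 0.15 -0.17 -1.48] grip 42.1 0.155 t 16.85
```

View pics/s5c.png

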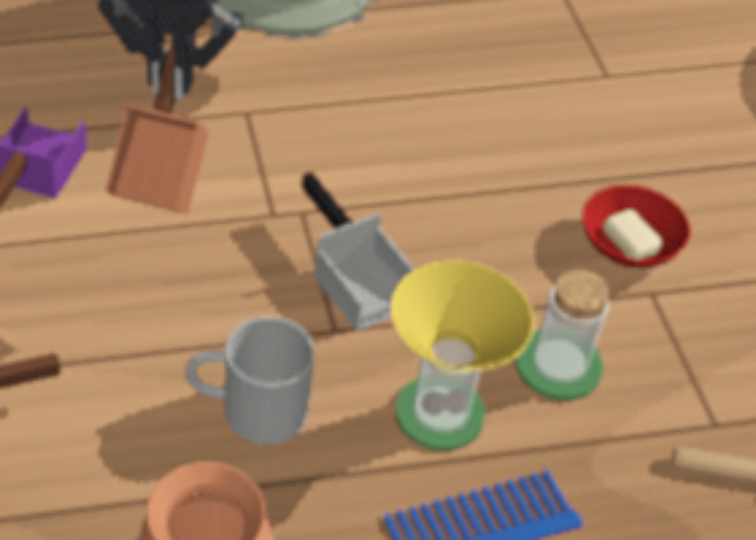

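Both nuts are on the jar's floor at (433,400) and (458,400), and the jar is standing. I lower the scoop, then loosen the grip and drag it backward while descending, so the table levels it.

servo_tool:
  deltas:
    - [0, 0, 0.6, 0]
    - [0, 0, 0.9, 0]
    - [0, 0, 0.9, 0]
    - [0, 0, 0.8, 0]
    - [0, 0, 0.4, 0]
    - [0, 0, 0.1, 0]

```text
time_s: 17.7
tool_pos: [0.4402, -0.2097, 0.113]
ee_rot: [0.236, 0.972, -0.0, 0.0]
ft_force: [-0.1, 0.4, -2.2]
gripper_width: 0.156
gripper_force: 42.2
```

servo_tool:
  deltas:
    - [0, 0, 0, 0]
    - [0.2, 0, 0.2, 0]
    - [0.25, 0, 0.25, 0]
    - [0.25, 0, 0.25, 0]
    - [0.25, 0, 0.25, 0]
    - [0.25, 0, 0.25, 0]
    - [0.25, 0, 0.25, 0]
  hand: 0.1625
  newtons: 20

```text
time_s: 18.58
tool_pos: [0.4005, -0.1891, 0.0689]
ee_rot: [0.236, 0.972, 0.0, -0.0]
ft_force: [-1.2, 0.8, 2.2]
gripper_width: 0.164
gripper_force: 6.3
```

```bash
python3 -c "
from h import *
tilt()
"
```

```text
n 1701 xmax 0.04 front-down deg 21.1 top z at x=0 -0.0286 pos [ 0.4005 -0.1891  0.0689] F [-1.22  0.83  2.17] grip 6.3 0.164 t 18.575
```

It is levelling as planned, now at 21°. I continue down to the original grip height.

servo_tool:
  deltas:
    - [0.15, 0, 0.2, 0]
    - [0.15, 0, 0.2, 0]
    - [0.15, 0, 0.2, 0]
    - [0.15, 0, 0.2, 0]
    - [0.15, 0, 0.2, 0]
    - [0.1, 0, 0.2, 0]
    - [0, 0, 0.05, 0]
    - [0, 0, 0, 0]

```text
time_s: 19.62
tool_pos: [0.378, -0.1775, 0.0316]
ee_rot: [0.236, 0.972, 0.0, -0.001]
ft_force: [-2.0, -0.1, 2.4]
gripper_width: 0.164
gripper_force: 6.2
```

```bash
python3 -c "
from h import *
tilt()
"
```

```text
n 1773 xmax 0.04 front-down deg -0.5 top z at x=0 -0.028 pos [ 0.378  -0.1775  0.0316] F [-1.98 -0.06  2.4 ] grip 6.2 0.164 t 19.625
```

The scoop is level, so I release it and rise clear.

servo_tool:
  deltas:
    - [0, 0, 0, 0]
    - [0, 0, 0, 0]
    - [0, 0, 0, 0]
    - [0, 0, 0, 0]
    - [0, 0, -0.4, 0]
    - [0, 0, -0.8, 0]
    - [0, 0, -0.9, 0]
    - [0, 0, -0.9, 0]
    - [0, 0, -0.9, 0]
    - [0, 0, -0.9, 0]
    - [0, 0, 0, 0]
    - [0, 0, 0, 0]
  hand: 0.7

```text
time_s: 21.18
tool_pos: [0.3785, -0.1777, 0.1757]
ee_rot: [0.236, 0.972, 0.0, 0.0]
ft_force: [0.1, -0.4, -0.5]
gripper_width: 0.7
gripper_force: 0.0
```

```bash
python3 -c "
from h import *
im,d,P,T,r=shot('scene','s6.png')
cv2.imwrite('pics/s6c.png',cv2.resize(im[100:300,240:520,::-1],None,fx=2.7,fy=2.7))
"
```

```text
(no output)
```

View pics/s6c.png

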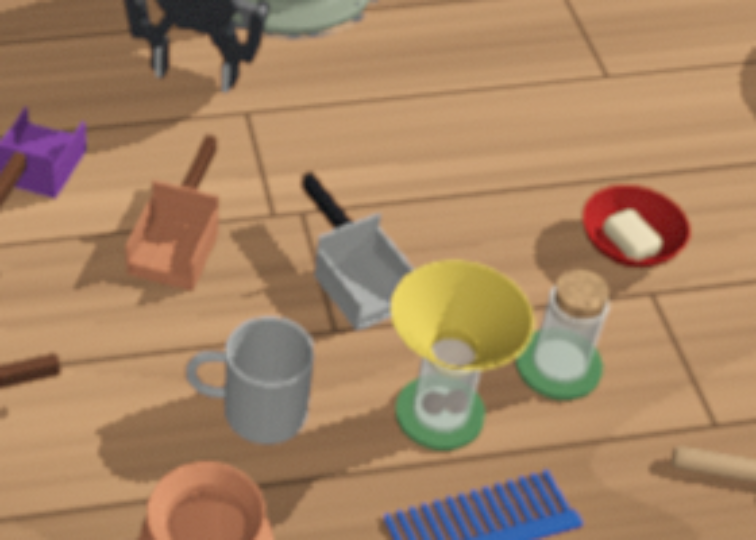

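The empty copper scoop stands upright on the table at (175,235). Both nuts lie in the jar at (445,402), and the gripper is clear.

```bash
python3 -c "
from workcell import manip
print(manip.sign_off())"
```

```text
the job is handed in; nothing more can be done
None
```

Both soap nuts went through the yellow funnel and lie in the narrow jar, which wasn't touched; the emptied copper scoop is back on the table the right way up, and I handed the job in at about 21 s.

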